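# Feel the gap between two electrode plates with a taper gauge

### The job

The gap between the two upright steel plates of the electrode cell has to be read. Take the bigger of the two taper gauges from the wooden rack and ease it, thin end first and upright, into the gap near the middle of the plates until it drags snugly on both of them, without forcing the sprung plate back off its stops. Finish while still holding the gauge there, at that depth, so that it can be read, and leave the other things on the bench where they stand.

Things in the scene. Friction and masses are not known exactly. Their poses are not given: they have to be found in the camera images.
- electrode_cell: Electrode cell, fixed to the bench: grey base plate 124 x 214 mm, aluminium end blocks 62 mm high, two steel guide rods along its y, on which two upright steel plates face each other across a narrow gap. Origin: middle of the underside; y along the base, square to the plates; z up. A black knob stands out of the -y end. Only the plates are higher than 72 mm above the bench.
- set_plate: Plate on the cell's -y side, carried by a set screw; it does not give way. Steel, 80 mm wide (x), 4 mm thick, 82 mm high, top edge 100 mm above the bench. Origin: middle of the top edge of the face that looks into the gap; y square to that face, pointing to the other plate; z up. Its setting varies: the gap to the sprung plate is 7 to 11 mm.
- sprung_plate: Plate on the cell's +y side, parallel to the set plate, same size and height. Origin: middle of the top edge of the face that looks into the gap; x along the gap, y square to the face and away from the other plate, z up. Springs hold it against stop collars, 4.5 mm to the +y side of the cell's origin; a push of about 12 N starts it back, then 1 N more per mm.
- gauge_rack: Wooden rack, fixed to the bench, 74 x 130 mm, 112 mm high, open at the front and back, with two slots side by side along its y, 30 mm either side of the middle, in which the gauges hang by their guards. Origin: middle of the underside; z up.
- taper_gauge: The bigger taper gauge, about 90 g: steel wedge pointing down, 90 mm long, 20 mm wide (x), thickness (y) growing on both faces alike from 3 mm at the tip to 15 mm at the top. Above it a guard 34 x 25 x 4 mm, then a black grip 26 (x) x 18 (y) mm, its top 50 mm above the origin. Origin: middle of the guard's underside. Hangs upright, guard on the rack's top, y along the rack's y.
- gauge_tip (a point): Middle of the thin lower end of the bigger taper gauge, 90 mm below its origin.
- slim_gauge: The smaller taper gauge in the other slot: wedge 78 mm long, 12 mm wide, only 2 to 6 mm thick, grip 16 x 12 mm, same guard, its top too 50 mm above the origin. Too thin for this gap; it stays in the rack. Origin: middle of the guard's underside.
- beaker: Tall clear beaker, 80 mm across, 118 mm high, standing on the bench; leave alone. Origin: middle of its underside.
- amber_jar: Brown glass bottle with a white cap, 43 mm across, 94 mm high; leave alone. Origin: middle of its underside.
- small_beaker: Small clear beaker, 54 mm across, 70 mm high; leave alone. Origin: middle of its underside.
- marker: White marker pen with a black cap, 137 mm long, 15 mm thick, lying on the bench; leave alone. Origin: middle of its underside.
Not all that is in view belongs to the job. What is shaped like the taper_gauge but blue or turquoise is not meant.

How it is judged:
By the outcome, as a careful person would: the job done as asked, in the order asked, and still so for the second after the job is handed in, while the arm keeps its last pose, push and grip.
It also fails if it takes over 38 s, if anything falls off the work surface, if the arm or the gripper's body presses on something with over 40 N, if the wrist force passes 120 N, or if a joint passes its speed limit or range.

### The arm

A 6-joint arm with a two-finger parallel gripper is mounted at the origin on a cart in front of the work surface, level with it; the furniture and walls round the work are solid. World frame = base frame: x ahead of the robot, y to its left, z up, the work surface at z = 0. Lengths are in mm, angles in rad, forces in N, time in s.
With the tool pointing down it reaches from about 275 to 1000 mm from the base axis. Payload 8.4 kg.
Tool frame: the origin (TCP) lies between the finger pads; the fingertips stand 22 mm ahead of it and the grasp point (between the pads) lies 3 mm ahead of it (r.nose_length is the z of the fingertips in the tool frame, in mm); z points along the fingers, y is the line along which they close (so a half turn about z gives the same grasp; the last joint's range is limited). The gripper opens to 85 mm and grips with 20 to 120 N. Pads are 22 mm wide; open, the fingers measure 114 mm over their backs; the gripper's body (76 mm by 85 mm) begins 54 mm behind the grasp point. The pads swing forward as they close: fully open they stand 13 mm farther back than shut.
Start: joints at [-0.002, 0.353, 1.633, -0, 1.155, -0.002], TCP at [625.002, -0, 253.281] pointing down, gripper open.
Joint ranges: [-2.63, 2.63], [-0.92, 2.1], [0.06, 2.66], [-1.3, 4.44], [0, 2.69], [-3.02, 3.02]. Speed limits (rad/s): [2.22, 2.22, 2.79, 3.14, 3.14, 3.14].

### API

Orientations are given as [roll, pitch, yaw] about the fixed x, y, z axes, in that order (R = Rz(yaw) Ry(pitch) Rx(roll)).
In Python, from rig import r, cams gives the robot as it stands.
- The arm moves only by the shell command python3 -m handwheel [FORCE], which reads ROWS from standard input. ROWS is a JSON object whose key "deltas" holds a list of rows, 1 to 5 of them, each of 7 numbers: a rotation vector rx, ry, rz in normalised numbers (1 is pi rad), then dx, dy, dz in normalised numbers (1 is 1000 mm), then the opening from 0.0 (shut) to 1.0 (fully open); each row shifts and turns the commanded pose from where the row before left it, along the tool's axes as they then stand; what a row does not reach is not made up. A row lasts 1/12 s, in which the tool goes at most 41.7 mm and 0.125 rad, less where a joint would pass 70% of its speed; a pose out of reach is approached as far as the arm can. The fingers move at their own pace and stop on an object; FORCE is the grip in N (left out, the last holds). Time passes only in rows, so rows that do not move let the fingers close. It prints the time, the measured TCP pose, the force, the opening and the grip force at its end. Input that does not fit is refused with a message, and nothing moves.
- r.sense(): the state, without advancing time (a new reading comes with each control period).
- cams.grab_frame(name): name is "scene" or "side" or "wrist"; returns the picture (420x560x3 uint8, red, green, blue); there is no depth.
- cams.camera_params(name): a dict with "fx", "fy", "cx", "cy" (pixels), "rvec" (rotation vector, rad) and "tvec" (3), from world to camera coordinates, as OpenCV has them. Camera axes: x right, y down, z forward; pixel columns grow to the right and rows downward; lengths in mm; the calibration is good to about 2 mm. A picture is of the moment at which its call begins: read the wrist's pose just before it. camera_params takes no time and is no camera call; for the wrist camera it gives the pose at the moment of the call.
- r.sign_off(): hands the job in; it is judged then, once.
The state is a dict: "clock": time; "qpos": joint angles; "qvel": joint speeds; "joint_efforts": joint torques, N m; "eef_pos": TCP position; "tcp_rot": TCP orientation; "contact_force": force on the tool from outside, world axes, zero at the start; "wrist_torque": the same for the moment, N m; "opening": opening from 0.0 (shut) to 1.0 (fully open); "grasp_force": force on a finger pad.
Only numpy, scipy, OpenCV 4.12 (cv2) and the standard library are available. Lean on these libraries where they do the work, as an engineer would, in place of code of your own. Each camera call takes 0.05 s, during which the arm holds its last target. There are 200 camera calls.

## Working session

There is one attempt and no reset: what is moved stays moved. The work goes in short steps, Python scripts to look and compute and a shell command to move; the robot and the scene stay as the last step left them, time stands still between calls to the robot, and variables do not carry over. Pictures are saved under pics/ and viewed, at most 10 in all, crops included, and the job is handed in when it is done.

```bash
mkdir -p pics; cat > h.py <<'E'
import numpy as np,cv2
from rig import r,cams
def P(n):
    p=cams.camera_params(n);R=cv2.Rodrigues(np.array(p["rvec"],float))[0];t=np.array(p["tvec"],float).reshape(3)
    K=np.array([[p["fx"],0,p["cx"]],[0,p["fy"],p["cy"]],[0,0,1.]]);return K,R,t
def proj(c,X):
    K,R,t=c;q=(K@(R@np.atleast_2d(X).T+t[:,None])).T;return q[:,:2]/q[:,2:]
def atz(c,uv,z):
    K,R,t=c;o=-R.T@t;d=R.T@np.linalg.solve(K,[uv[0],uv[1],1.]);return o+d*(z-o[2])/d[2]
def tri(cs,uvs):
    A=[];b=[];e=0
    for (K,R,t),uv in zip(cs,uvs):
        o=-R.T@t;d=R.T@np.linalg.solve(K,[uv[0],uv[1],1.]);d/=np.linalg.norm(d);M=np.eye(3)-np.outer(d,d);A.append(M);b.append(M@o)
    X=np.linalg.solve(sum(A),sum(b));return X,[np.round(proj(c,X)[0]-uv,1) for c,uv in zip(cs,uvs)]
def save(n,im): cv2.imwrite(f"pics/{n}.png",im[:,:,::-1])
def crop(im,u0,v0,u1,v1,s): return cv2.resize(im[v0:v1,u0:u1],None,fx=s,fy=s,interpolation=cv2.INTER_CUBIC)
E
python3 - <<'E'
from h import *
a=cams.grab_frame("scene");b=cams.grab_frame("side");w=cams.grab_frame("wrist")
np.savez("f0.npz",a=a,b=b,w=w)
save("scene0",a);save("side0",b);save("wrist0",w)
import pickle;pickle.dump({n:P(n) for n in("scene","side","wrist")},open("c0.pkl","wb"))
for n in("scene","side","wrist"):
    K,R,t=P(n);print(n,-R.T@t,K[0,0],R[2])
s=r.sense();print(s)
E
```

```text
scene [  38.27670507 -647.85476546  715.77782019] 387.5940878419058 [ 0.52323776  0.45895204 -0.71804267]
side [  99.78607314 -998.3609575   490.85378035] 391.6577627013393 [ 0.39372484  0.81110471 -0.43253891]
wrist [624.96093835  79.09688495 372.66056735] 330.6384703035476 [-0.00131535 -0.30705119 -0.95169209]
{'clock': 0.15, 'qpos': array([-2.41059718e-03,  3.53505732e-01,  1.63396921e+00,  2.46781498e-05,
        1.15517905e+00, -2.36494621e-03]), 'qvel': array([-1.55279059e-03, -2.45590821e-03, -2.04124122e-03, -3.25895475e-04,
        8.03684247e-05,  1.08308018e-04]), 'joint_efforts': array([-7.39769093e-04, -6.05638933e+01, -3.42338884e+01, -2.29960733e-05,
        6.16452831e-03, -4.00942213e-05]), 'eef_pos': array([6.24661727e+02, 1.43418459e-03, 2.52721177e+02]), 'tcp_rot': array([-3.14053137e+00, -2.50765903e-05,  1.57074069e+00]), 'contact_force': array([ 0.03241938, -0.97478301,  0.01890403]), 'wrist_torque': array([ 0.06895758, -0.01528498,  0.00264691]), 'grasp_force': 0.0, 'opening': 0.9989023875433612}
```

View pics/scene0.png

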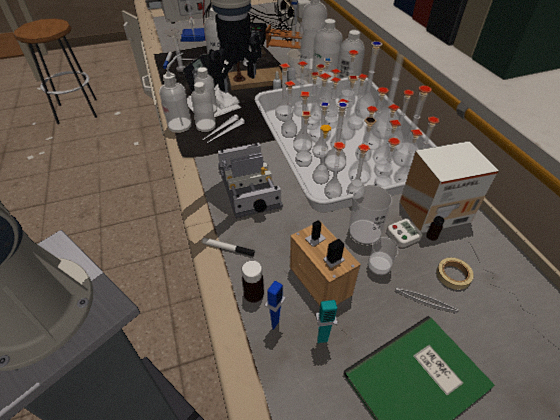

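View pics/side0.png

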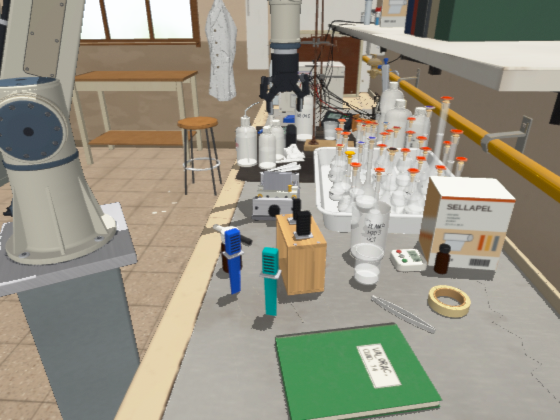

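View pics/wrist0.png

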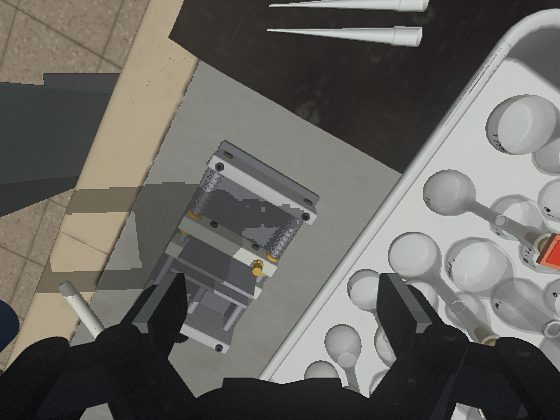

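Scene view: the cell is at about (250,178) and the rack at (323,265), with two black grips at (316,232) and (336,250). The blue (275,303) and turquoise (327,320) look-alikes are not meant. In the side view the grips are at (296,208) and (303,224). The wrist view shows the cell at about (240,250).

```bash
python3 - <<'E'
from h import *
import pickle
c=pickle.load(open("c0.pkl","rb"));f=np.load("f0.npz")
print("gripA",tri([c["scene"],c["side"]],[(336,241),(303,212)]))
print("gripB",tri([c["scene"],c["side"]],[(317,223),(296,200)]))
print("rack front top corner",atz(c["scene"],(323,272),112))
for uv in[(222,143),(318,198),(306,215),(210,160)]:print(atz(c["wrist"],uv,62))
A=crop(f["a"],270,200,370,320,5)[:600];B=crop(f["b"],255,180,335,300,5)[:600]
o=np.zeros((600,800,3),np.uint8);o[:,:400]=A[:600,:400] if 0 else cv2.resize(f["a"][205:310,285:355],(400,600),interpolation=cv2.INTER_CUBIC);o[:,400:]=cv2.resize(f["b"][190:295,265:335],(400,600),interpolation=cv2.INTER_CUBIC)
save("grips",o)
E
```

```text
gripA (array([ 439.11275154, -432.1145569 ,  160.93910683]), [array([-1.1,  1.2]), array([ 1.3, -0.9])])
gripB (array([ 452.84621967, -379.06863481,  160.34606625]), [array([-0.7,  0.8]), array([ 0.9, -0.6])])
rack front top corner [ 402.12036208 -437.56757598  112.        ]
[569.44830855  45.46934132  62.        ]
[660.02095476  -7.41693368  62.        ]
[648.70398844 -24.87344441  62.        ]
[557.27228526  29.73756829  62.        ]
```

View pics/grips.png

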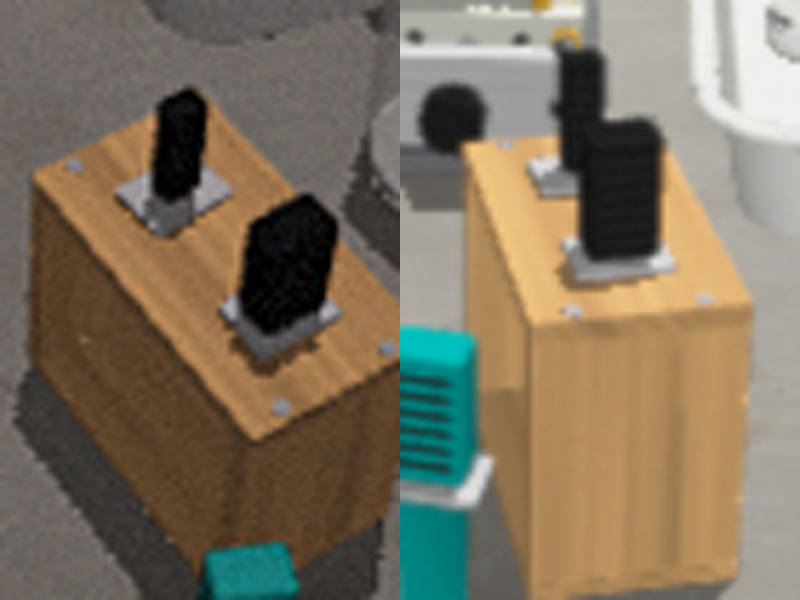

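In the crop, the left panel is the scene and the right is the side view. The two candidates are the wide grip at scene (336,250) and the narrow one at (316,232). The wide one stands in the front slot and fits the 26x18 mm grip, so it is the bigger gauge. It triangulates to about (439,-432), top at z 161, which matches 112+50. I'll move over it.

Units first: shifts go in shares of 1000 mm and turns go in shares of pi rad. So -29 mm is -0.029, -12.4 mm is -0.0124.

```bash
for i in 1; do
echo '{"deltas": [[0, 0, 0, -0.029, -0.0124, 0, 0.5], [0, 0, 0, -0.029, -0.0124, 0, 0.5], [0, 0, 0, -0.029, -0.0124, 0, 0.5], [0, 0, 0, -0.029, -0.0124, 0, 0.5], [0, 0, 0, -0.029, -0.0124, 0, 0.5]]}' | python3 -m handwheel
echo '{"deltas": [[0, 0, 0, -0.029, -0.0124, 0, 0.5], [0, 0, 0, -0.029, -0.0124, 0, 0.5], [0, 0, 0, -0.029, -0.0124, 0, 0.5], [0, 0, 0, -0.029, -0.0124, 0, 0.5], [0, 0, 0, -0.029, -0.0124, 0, 0.5]]}' | python3 -m handwheel
echo '{"deltas": [[0, 0, 0, -0.029, -0.0124, 0, 0.5], [0, 0, 0, -0.029, -0.0124, 0, 0.5], [0, 0, 0, -0.029, -0.0124, 0, 0.5], [0, 0, 0, -0.029, -0.0124, 0, 0.5], [0, 0, 0, 0, 0, 0, 0.5]]}' | python3 -m handwheel
python3 - <<'E'
from h import *
import pickle
c=P("wrist");w=cams.grab_frame("wrist");pickle.dump((c,w),open("w1.pkl","wb"))
E
echo '{"deltas": [[0, 0, -0.0382, 0, 0, 0, 0.5], [0, 0, -0.0382, 0, 0, 0, 0.5], [0, 0, -0.0382, 0, 0, 0, 0.5], [0, 0, -0.0382, 0, 0, 0, 0.5], [0, 0, -0.0382, 0, 0, 0, 0.5]]}' | python3 -m handwheel
echo '{"deltas": [[0, 0, -0.0382, 0, 0, 0, 0.5], [0, 0, -0.0382, 0, 0, 0, 0.5], [0, 0, -0.0382, 0, 0, 0, 0.5], [0, 0, -0.0382, 0, 0, 0, 0.5], [0, 0, -0.0382, 0, 0, 0, 0.5]]}' | python3 -m handwheel
echo '{"deltas": [[0, 0, -0.0382, 0, 0, 0, 0.5], [0, 0, 0, 0, 0, 0, 0.5]]}' | python3 -m handwheel
python3 - <<'E'
from h import *
import pickle
c=P("wrist");w=cams.grab_frame("wrist");pickle.dump((c,w),open("w2.pkl","wb"))
c1,w1=pickle.load(open("w1.pkl","rb"))
X=[439,-432,161]
o=np.zeros((600,800,3),np.uint8)
for k,(cc,ww) in enumerate(((c1,w1),(c,w))):
    u,v=proj(cc,X)[0];print(u,v)
    u0=int(np.clip(u-80,0,400));v0=int(np.clip(v-120,0,180));print(u0,v0)
    o[:,400*k:400*k+400]=crop(ww,u0,v0,u0+160,v0+240,2.5)
save("rackw",o)
E
done
```

```text
clock: 0.57
eef_pos: [562.1, -146.1, 253.1]
tcp_rot: [-3.141, -0.0, 1.571]
contact_force: [-0.1, 0.1, 0.2]
opening: 0.5
grasp_force: 0.0
clock: 0.98
eef_pos: [500.1, -291.2, 253.1]
tcp_rot: [-3.141, -0.0, 1.571]
contact_force: [0.6, 0.9, -0.7]
opening: 0.497
grasp_force: 0.0
clock: 1.4
eef_pos: [449.3, -410.3, 253.1]
tcp_rot: [-3.141, 0.002, 1.568]
contact_force: [-0.0, 0.6, 0.7]
opening: 0.5
grasp_force: 0.0
clock: 1.87
eef_pos: [451.8, -404.7, 253.1]
tcp_rot: [3.141, -0.001, 2.177]
contact_force: [0.2, 0.4, 0.3]
opening: 0.501
grasp_force: 0.0
clock: 2.28
eef_pos: [451.9, -404.7, 253.1]
tcp_rot: [3.141, -0.001, 2.778]
contact_force: [0.1, -0.8, -0.5]
opening: 0.499
grasp_force: 0.0
clock: 2.45
eef_pos: [451.8, -404.8, 253.1]
tcp_rot: [3.141, -0.0, 2.897]
contact_force: [-1.0, -0.0, 0.2]
opening: 0.501
grasp_force: 0.0
267.0550207550109 255.01024301129377
187 135
237.57585427515176 217.69375446262316
157 97
```

View pics/rackw.png

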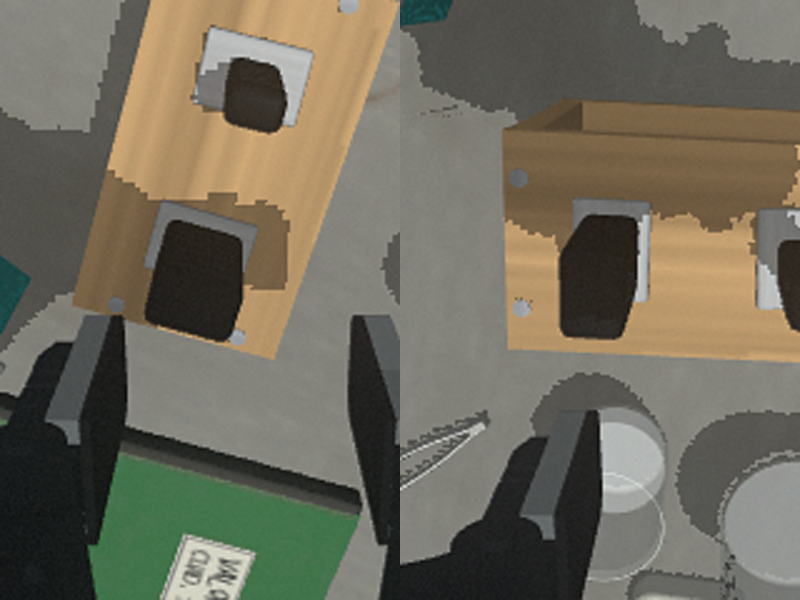

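In both panels the big gauge's guard has corners at w2 (574,199), (650,203), (648,301), which are w1 (146,263), (165,201), (257,228). The rack end corners are w2 (505,128), (508,349) and w1 (73,305), (275,358).

```bash
python3 - <<'E'
from h import *
import pickle
c1,_=pickle.load(open("w1.pkl","rb"));c2,_=pickle.load(open("w2.pkl","rb"))
f1=lambda p:(187+p[0]/2.5-.3,135+p[1]/2.5-.3);f2=lambda p:(157+(p[0]-400)/2.5-.3,97+p[1]/2.5-.3)
for n,a,b in[("A",(146,263),(574,199)),("B",(165,201),(650,203)),("C",(257,228),(648,301)),("rk1",(73,305),(505,128)),("rk2",(275,358),(508,349)),("s1",(115,305),(518,178)),("s2",(237,337),(521,309))]:
    X,e=tri([c1,c2],[f1(a),f2(b)]);print(n,X.round(1),e)
A,B,C=[atz(c2,f2(p),116) for p in[(574,199),(650,203),(648,301)]];print((A+C)/2,A-B,C-B,"yaw y",np.degrees(np.arctan2(*(B-A)[1::-1])),"x",np.degrees(np.arctan2(*(C-B)[1::-1])))
A,B,C=[atz(c1,f1(p),116) for p in[(146,263),(165,201),(257,228)]];print((A+C)/2,A-B,C-B,np.degrees(np.arctan2(*(B-A)[1::-1])),np.degrees(np.arctan2(*(C-B)[1::-1])))
a=atz(c1,f1((73,305)),112);b=atz(c1,f1((275,358)),112);print("rackend yaw",np.degrees(np.arctan2(*(b-a)[1::-1])),np.linalg.norm(b-a))
print(np.degrees(r.sense()["tcp_rot"][2])-90, r.sense()["eef_pos"])
E
```

```text
A [ 417.9 -441.7  110.8] [array([0.1, 0.1]), array([ 0.1, -0.1])]
B [ 425.1 -418.4  112.4] [array([-0.2, -0.3]), array([-0.2,  0.3])]
C [ 455.8 -427.2  115.7] [array([-0., -0.]), array([-0.,  0.])]
rk1 [ 391.5 -456.7  110.9] [array([-0.5, -0.6]), array([-0.5,  0.7])]
rk2 [ 462.6 -479.2  109.7] [array([0.1, 0.1]), array([ 0.1, -0.1])]
s1 [ 406.8 -456.6  112.8] [array([0.1, 0.1]), array([ 0.1, -0.1])]
s2 [ 449.1 -469.4  112.3] [array([0.1, 0.2]), array([ 0.1, -0.2])]
[ 436.40914113 -433.89482909  116.        ] [ -7.08543298 -22.93862308   0.        ] [31.437972   -9.34158502  0.        ] yaw y 72.83478292905552 x -16.548967974248047
[ 437.14245784 -433.23427643  116.        ] [ -7.07044569 -21.9658408    0.        ] [30.20139936 -9.55982967  0.        ] 72.15748015827387 -17.56445338172506
rackend yaw -16.59389201894627 73.42099164778094
75.56795798363234 [ 451.78528583 -404.95371212  253.10802779]
```

The gauge stands at (437,-434) with its guard at about z 112-116, and rack y points at 73°. This agrees with the rack's end corners. I'll align and descend.

In the tool's units: -16 mm is -0.016, 2.9 mm is 0.0029, 0.045 rad is 0.0143.

```bash

echo '{"deltas": [[0, 0, 0.0143, 0, 0, 0, 0.5], [0, 0, 0, 0.0028, -0.016, 0, 0.5], [0, 0, 0, 0.0029, -0.016, 0, 0.5], [0, 0, 0, 0, 0, 0, 0.5], [0, 0, 0, 0, 0, 0, 0.5]]}' | python3 -m handwheel
python3 - <<'E'
from h import *
import pickle
c=P("wrist");w=cams.grab_frame("wrist");s=r.sense();print(s["eef_pos"],s["tcp_rot"])
R=lambda u:u
for X in([437,-434,162],[437,-434,116]):print(proj(c,X))
save("above",w)
E
```

```text
clock: 2.92
eef_pos: [436.6, -434.8, 253.1]
tcp_rot: [3.141, -0.0, 2.842]
contact_force: [-0.4, 0.5, 0.6]
opening: 0.5
grasp_force: 0.0
[ 436.77861906 -434.41341566  253.14722991] [ 3.14100522e+00 -1.74208418e-04  2.84274094e+00]
[[282.39459272 226.46075095]]
[[282.18193846 206.61483186]]
```

View pics/above.png

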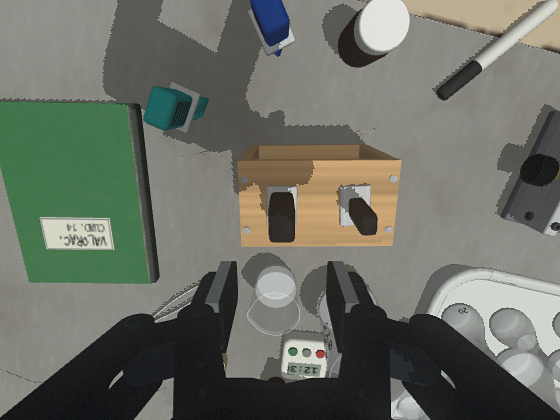

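The big grip is centred at column 282, midway between the fingers (225 and 340), and the rack is square to the image. Now I'll descend and grip.

In the tool's units: 22 mm is 0.022, 21 mm is 0.021.

```bash

echo '{"deltas": [[0, 0, 0, 0, 0, 0.022, 0.5], [0, 0, 0, 0, 0, 0.022, 0.5], [0, 0, 0, 0, 0, 0.022, 0.5], [0, 0, 0, 0, 0, 0.022, 0.5], [0, 0, 0, 0, 0, 0.021, 0.5]]}' | python3 -m handwheel
echo '{"deltas": [[0, 0, 0, 0, 0, 0, 0.5], [0, 0, 0, 0, 0, 0, 0], [0, 0, 0, 0, 0, 0, 0], [0, 0, 0, 0, 0, 0, 0], [0, 0, 0, 0, 0, 0, 0]]}' | python3 -m handwheel 60
echo '{"deltas": [[0, 0, 0, 0, 0, 0, 0], [0, 0, 0, 0, 0, 0, 0], [0, 0, 0, 0, 0, 0, 0], [0, 0, 0, 0, 0, 0, 0], [0, 0, 0, 0, 0, 0, 0]]}' | python3 -m handwheel
```

```text
clock: 3.38
eef_pos: [437.0, -433.9, 143.3]
tcp_rot: [3.141, -0.0, 2.844]
contact_force: [0.2, -0.4, 1.1]
opening: 0.499
grasp_force: 0.0
clock: 3.8
eef_pos: [437.3, -435.4, 145.8]
tcp_rot: [-3.141, 0.002, 2.846]
contact_force: [0.2, 0.4, -1.8]
opening: 0.207
grasp_force: 58.5
clock: 4.22
eef_pos: [437.2, -435.4, 145.6]
tcp_rot: [-3.141, 0.002, 2.845]
contact_force: [0.3, 2.3, 7.8]
opening: 0.201
grasp_force: 59.4
```

Gripped: opening 0.20, which is about 17-18 mm. Next I'll lift clear of the slim gauge's top at z 162 and look up the cell meanwhile.

In the tool's units: -38 mm is -0.038, -35 mm is -0.035.

```bash

echo '{"deltas": [[0, 0, 0, 0, 0, -0.015, 0], [0, 0, 0, 0, 0, -0.035, 0], [0, 0, 0, 0, 0, -0.038, 0], [0, 0, 0, 0, 0, -0.038, 0], [0, 0, 0, 0, 0, -0.038, 0]]}' | python3 -m handwheel 
echo '{"deltas": [[0, 0, 0, 0, 0, 0, 0], [0, 0, 0, 0, 0, 0, 0]]}' | python3 -m handwheel
python3 - <<'E'
from h import *
import pickle
c=pickle.load(open("c0.pkl","rb"))["wrist"];f=np.load("f0.npz")["w"]
save("cell0",crop(f,130,130,330,360,2.6))
E
```

```text
clock: 4.63
eef_pos: [436.3, -434.7, 310.2]
tcp_rot: [3.142, -0.0, 2.846]
contact_force: [1.5, -1.0, -1.1]
opening: 0.206
grasp_force: 58.6
clock: 4.8
eef_pos: [437.4, -435.8, 311.2]
tcp_rot: [-3.139, 0.005, 2.846]
contact_force: [-0.8, 0.2, -1.5]
opening: 0.204
grasp_force: 58.8
```

View pics/cell0.png

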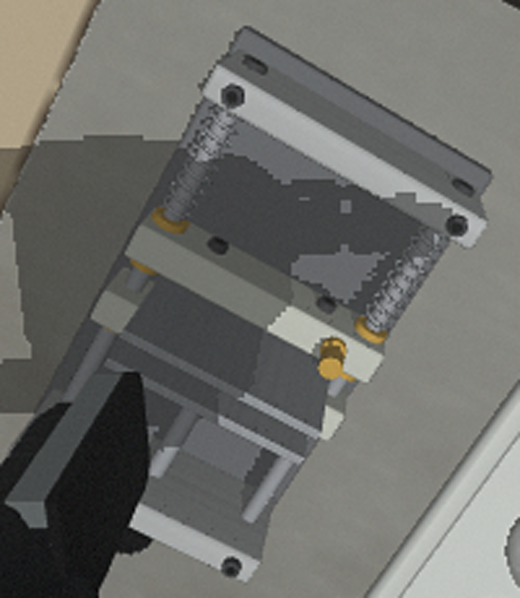

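Crop of the first wrist view: the plates' tops are two thin parallel strips, sprung at about (110,337)-(325,436) and set at about (108,362)-(307,457). The end-block bolts are at (232,96), (457,226) and (231,567).

```bash
python3 - <<'E'
from h import *
import pickle
c=pickle.load(open("c0.pkl","rb"))["wrist"]
f=lambda p:(130+p[0]/2.6-.3,130+p[1]/2.6-.3)
B=[atz(c,f(p),62) for p in[(232,96),(457,226),(231,567)]]
S=[atz(c,f(p),100) for p in[(110,337),(325,436),(108,362),(307,457)]]
for X in B+S:print(X.round(1))
a=lambda p,q:np.degrees(np.arctan2(*(q-p)[1::-1]))
print(a(B[0],B[1]),a(B[2],B[1]),(B[0]+B[2])/2,a(S[0],S[1]),a(S[2],S[3]),(S[0]+S[1])/2,(S[2]+S[3])/2)
E
```

```text
[565.3  23.5  62. ]
[648.2 -26.6  62. ]
[ 552.5 -184.3   62. ]
[524.9 -54.5 100. ]
[599.  -94.3 100. ]
[523.2 -64.3 100. ]
[ 592.2 -103.1  100. ]
-31.106789149804673 58.748682613801826 [558.9093953  -80.40106955  62.        ] -28.19423168825444 -29.37524133077463 [561.96019418 -74.41822659 100.        ] [557.6866156  -83.70210166 100.        ]
```

Cell centre comes out at about (559,-80) with yaw about -31°, and the plates agree with that. I'll travel there, turn and look.

In the tool's units: 32 mm is 0.032, 30 mm is 0.03.

```bash

echo '{"deltas": [[0, 0, 0, -0.0011, 0.02, 0, 0], [0, 0, 0, -0.0011, 0.03, 0, 0], [0, 0, 0, -0.0011, 0.032, 0, 0], [0, 0, 0, -0.0011, 0.032, 0, 0], [0, 0, 0, -0.0011, 0.032, 0, 0]]}' | python3 -m handwheel 
echo '{"deltas": [[0, 0, 0, -0.0011, 0.032, 0, 0], [0, 0, 0, -0.0011, 0.032, 0, 0], [0, 0, 0, -0.0011, 0.032, 0, 0], [0, 0, 0, -0.0011, 0.032, 0, 0], [0, 0, 0, -0.0011, 0.032, 0, 0]]}' | python3 -m handwheel
echo '{"deltas": [[0, 0, 0, -0.0011, 0.032, 0, 0], [0, 0, 0, -0.001, 0.025, 0, 0], [0, 0, 0, 0, 0.0125, 0, 0], [0, 0, 0.0382, 0, 0, 0, 0], [0, 0, 0.0398, 0, 0, 0, 0]]}' | python3 -m handwheel
echo '{"deltas": [[0, 0, 0, 0, 0, 0.015, 0], [0, 0, 0, 0, 0, 0.02, 0], [0, 0, 0, 0, 0, 0.015, 0], [0, 0, 0, 0, 0, 0, 0], [0, 0, 0, 0, 0, 0, 0]]}' | python3 -m handwheel
python3 - <<'E'
from h import *
import pickle
c=P("wrist");w=cams.grab_frame("wrist");s=r.sense();pickle.dump((c,w,s),open("w3.pkl","wb"))
print(s["eef_pos"],s["tcp_rot"])
print(proj(c,[[559,-80,100],[559,-80,136]]))
save("over",crop(w,130,80,430,305,2.66))
E
```

```text
clock: 5.22
eef_pos: [483.8, -295.2, 306.4]
tcp_rot: [3.141, -0.003, 2.845]
contact_force: [0.9, 0.4, -0.6]
opening: 0.206
grasp_force: 58.7
clock: 5.63
eef_pos: [535.7, -143.7, 306.5]
tcp_rot: [-3.141, -0.003, 2.846]
contact_force: [-0.1, 0.1, -0.5]
opening: 0.204
grasp_force: 58.7
clock: 6.05
eef_pos: [558.0, -78.8, 306.7]
tcp_rot: [-3.14, -0.002, 2.597]
contact_force: [-1.1, 0.1, -1.5]
opening: 0.205
grasp_force: 58.8
clock: 6.47
eef_pos: [557.5, -79.8, 256.9]
tcp_rot: [-3.14, -0.003, 2.601]
contact_force: [0.4, 1.0, -0.6]
opening: 0.202
grasp_force: 58.9
[558.33336706 -79.8796908  258.06299317] [-3.14103641e+00 -1.02557096e-03  2.60043464e+00]
[[282.14828754 201.83137783]
 [282.19793858 214.81817541]]
```

View pics/over.png

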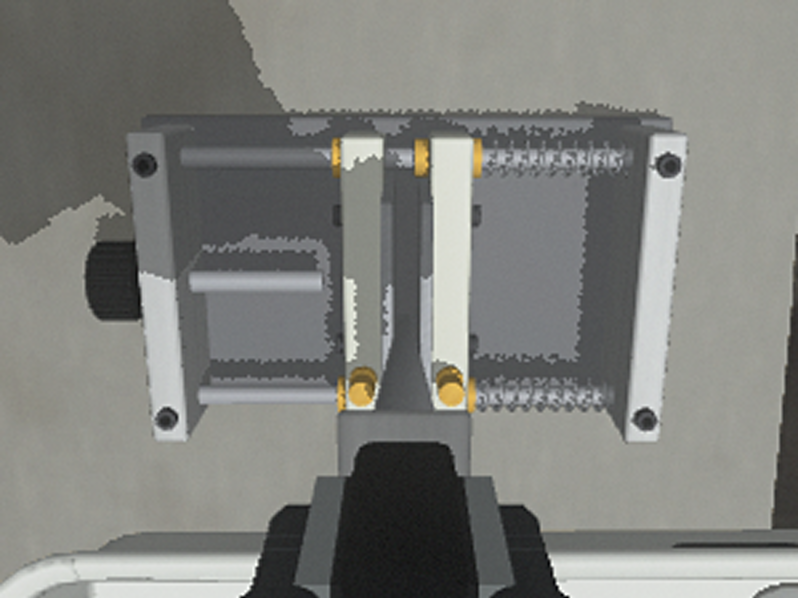

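This is the over-the-cell view along the gap. The wedge hangs in the middle at column 405, between the carriers (383 and 432), with the plates close beside it. I'll enlarge it.

```bash
python3 - <<'E'
from h import *
import pickle
c,w,s=pickle.load(open("w3.pkl","rb"));f=np.load("f0.npz")["w"]
o=np.zeros((600,800,3),np.uint8)
a=crop(w,254,125,314,245,5);o[:600,:300]=a
b=crop(f,155,249,255,349,5)[:310];o[:310,300:800]=b
o=np.clip(255*(o/255.)**.6,0,255).astype(np.uint8)
save("gap",o)
for p in([558.9,-80.4,100],[561.3,-76.5,100]):print(proj(c,p))
E
```

```text
[[281.69607562 201.96448946]]
[[286.94777493 202.01244413]]
```

View pics/gap.png

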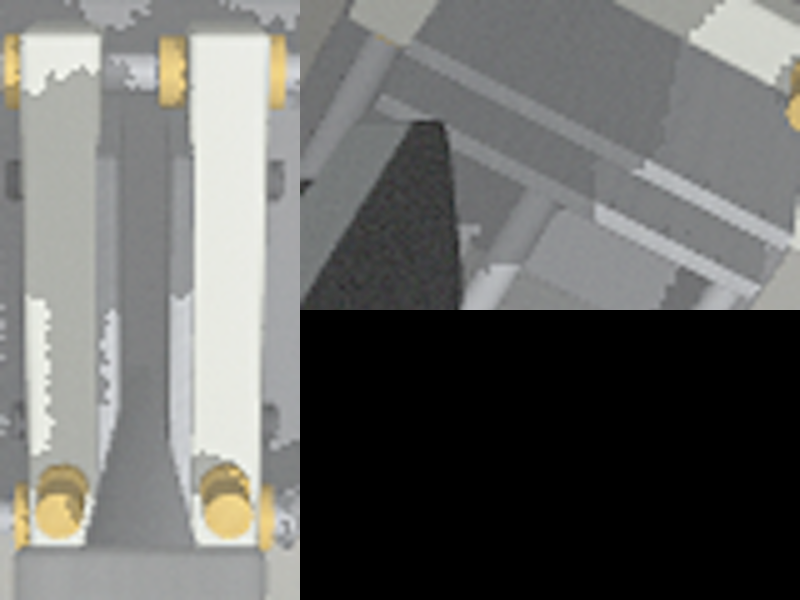

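The enlarged view shows the gap as a dark strip at crop columns 120 to 169, parallel to the picture, with the plate tops at 100-119 and 170-190. That makes a gap of about 8.6 mm. The wedge's middle (140 to 143) is aligned with the gap's middle (144) within about 0.5 mm.

In the tool's units: 12 mm is 0.012, 0.4 mm is 0.0004.

```bash
python3 - <<'E'
from h import *
import pickle
c,w,s=pickle.load(open("w3.pkl","rb"))
a=atz(c,(277.5,165),100);b=atz(c,(287.4,165),100);m=(a+b)/2
y=b-a;g=np.linalg.norm(y);t=s["tcp_rot"][2]-np.pi/2;Y=np.array([np.cos(t),np.sin(t)])
print(g,np.degrees(np.arctan2(y[1],y[0])),np.degrees(t),"offset y",(m[:2]-s["eef_pos"][:2])@Y)
E
echo '{"deltas": [[0, 0, 0, 0, 0.0004, 0.012, 0], [0, 0, 0, 0, 0, 0.012, 0], [0, 0, 0, 0, 0, 0, 0], [0, 0, 0, 0, 0, 0, 0], [0, 0, 0, 0, 0, 0, 0]]}' | python3 -m handwheel 
echo '{"deltas": [[0, 0, 0, 0, 0, 0.007, 0], [0, 0, 0, 0, 0, 0.007, 0], [0, 0, 0, 0, 0, 0.007, 0], [0, 0, 0, 0, 0, 0.007, 0], [0, 0, 0, 0, 0, 0.007, 0]]}' | python3 -m handwheel
echo '{"deltas": [[0, 0, 0, 0, 0, 0, 0], [0, 0, 0, 0, 0, 0, 0]]}' | python3 -m handwheel
echo '{"deltas": [[0, 0, 0, 0, 0, 0, 0]]}' | python3 -m handwheel
```

```text
8.336263443081902 58.933223559750864 58.99392976032153 offset y 0.5149981513903648
clock: 6.93
eef_pos: [558.8, -79.2, 234.3]
tcp_rot: [-3.141, -0.0, 2.601]
contact_force: [0.2, 0.7, -1.8]
opening: 0.205
grasp_force: 58.9
clock: 7.35
eef_pos: [558.6, -79.2, 198.3]
tcp_rot: [-3.141, -0.0, 2.601]
contact_force: [0.1, 0.6, 0.3]
opening: 0.202
grasp_force: 58.9
clock: 7.52
eef_pos: [558.5, -79.2, 198.6]
tcp_rot: [-3.141, -0.001, 2.601]
contact_force: [0.6, 0.4, -0.5]
opening: 0.205
grasp_force: 58.9
clock: 7.6
eef_pos: [559.0, -79.3, 199.4]
tcp_rot: [3.142, 0.0, 2.601]
contact_force: [-0.0, 0.5, -0.5]
opening: 0.207
grasp_force: 58.9
```

The tip is in the gap with no contact. Now I'll ease it down in small steps.

In the tool's units: 2 mm is 0.002.

```bash
q(){ grep -E "eef|contact|clock" | tr '\n' ' '; echo; }
echo '{"deltas": [[0, 0, 0, 0, 0, 0.002, 0], [0, 0, 0, 0, 0, 0.002, 0], [0, 0, 0, 0, 0, 0.002, 0], [0, 0, 0, 0, 0, 0.002, 0], [0, 0, 0, 0, 0, 0, 0]]}' | python3 -m handwheel |q
echo '{"deltas": [[0, 0, 0, 0, 0, 0.001, 0], [0, 0, 0, 0, 0, 0.001, 0], [0, 0, 0, 0, 0, 0, 0]]}' | python3 -m handwheel |q
echo '{"deltas": [[0, 0, 0, 0, 0, 0, 0]]}' | python3 -m handwheel |q
echo '{"deltas": [[0, 0, 0, 0, 0, 0.001, 0], [0, 0, 0, 0, 0, 0.001, 0], [0, 0, 0, 0, 0, 0, 0]]}' | python3 -m handwheel |q
echo '{"deltas": [[0, 0, 0, 0, 0, 0, 0]]}' | python3 -m handwheel |q
```

```text
clock: 8.02 eef_pos: [558.6, -79.2, 190.8] contact_force: [-0.1, 0.3, -0.9] 
clock: 8.27 eef_pos: [558.7, -79.2, 189.1] contact_force: [0.4, -0.3, -1.1] 
clock: 8.35 eef_pos: [558.8, -79.2, 189.2] contact_force: [-0.3, -0.2, -1.2] 
clock: 8.6 eef_pos: [558.7, -79.2, 187.1] contact_force: [-0.5, 0.1, -0.6] 
clock: 8.68 eef_pos: [558.8, -79.3, 187.2] contact_force: [0.0, 0.2, -0.5]
```

In the tool's units: 1 mm is 0.001.

```bash
q(){ grep -E "eef|contact|clock" | tr '\n' ' '; echo; }
echo '{"deltas": [[0, 0, 0, 0, 0, 0.001, 0], [0, 0, 0, 0, 0, 0, 0]]}' | python3 -m handwheel |q
echo '{"deltas": [[0, 0, 0, 0, 0, 0.001, 0], [0, 0, 0, 0, 0, 0, 0]]}' | python3 -m handwheel |q
echo '{"deltas": [[0, 0, 0, 0, 0, 0.001, 0], [0, 0, 0, 0, 0, 0, 0]]}' | python3 -m handwheel |q
echo '{"deltas": [[0, 0, 0, 0, 0, 0, 0]]}' | python3 -m handwheel |q
```

```text
clock: 8.85 eef_pos: [558.8, -79.3, 186.2] contact_force: [0.0, -0.6, -1.8] 
clock: 9.02 eef_pos: [558.8, -79.3, 185.2] contact_force: [-0.6, -1.3, -0.7] 
clock: 9.18 eef_pos: [558.8, -79.3, 184.2] contact_force: [-0.6, -2.1, -1.2] 
clock: 9.27 eef_pos: [558.8, -79.3, 184.2] contact_force: [-0.7, -1.9, -1.4]
```

The lateral force points toward -y, so it is touching the sprung plate first. I'll shift slightly to -y and continue.

In the tool's units: -0.2 mm is -0.0002.

```bash
q(){ grep -E "eef|contact|clock" | tr '\n' ' '; echo; }
echo '{"deltas": [[0, 0, 0, 0, -0.0002, 0, 0], [0, 0, 0, 0, 0, 0, 0], [0, 0, 0, 0, 0, 0, 0]]}' | python3 -m handwheel |q
echo '{"deltas": [[0, 0, 0, 0, 0, 0.001, 0], [0, 0, 0, 0, 0, 0, 0]]}' | python3 -m handwheel |q
echo '{"deltas": [[0, 0, 0, 0, 0, 0.001, 0], [0, 0, 0, 0, 0, 0, 0]]}' | python3 -m handwheel |q
echo '{"deltas": [[0, 0, 0, 0, 0, 0, 0]]}' | python3 -m handwheel |q
```

```text
clock: 9.52 eef_pos: [558.7, -79.3, 184.2] contact_force: [-0.1, -0.7, -1.9] 
clock: 9.68 eef_pos: [558.7, -79.4, 183.2] contact_force: [-0.2, -0.3, -0.4] 
clock: 9.85 eef_pos: [558.7, -79.5, 182.2] contact_force: [0.2, -1.8, -0.4] 
clock: 9.93 eef_pos: [558.7, -79.5, 182.2] contact_force: [-0.5, -1.4, -0.8]
```

In the tool's units: -0.2 mm is -0.0002.

```bash
q(){ grep -E "eef|contact|clock" | tr '\n' ' '; echo; }
echo '{"deltas": [[0, 0, 0, 0, -0.0002, 0, 0], [0, 0, 0, 0, 0, 0, 0], [0, 0, 0, 0, 0, 0, 0]]}' | python3 -m handwheel |q
echo '{"deltas": [[0, 0, 0, 0, -0.0002, 0, 0], [0, 0, 0, 0, 0, 0, 0], [0, 0, 0, 0, 0, 0, 0]]}' | python3 -m handwheel |q
echo '{"deltas": [[0, 0, 0, 0, -0.0002, 0, 0], [0, 0, 0, 0, 0, 0, 0], [0, 0, 0, 0, 0, 0, 0]]}' | python3 -m handwheel |q
echo '{"deltas": [[0, 0, 0, 0, 0, 0, 0]]}' | python3 -m handwheel |q
```

```text
clock: 10.18 eef_pos: [558.6, -79.5, 182.3] contact_force: [-0.3, 0.1, -2.0] 
clock: 10.43 eef_pos: [558.5, -79.7, 182.3] contact_force: [0.3, 0.3, -0.9] 
clock: 10.68 eef_pos: [558.4, -79.9, 182.3] contact_force: [-0.4, 0.7, -1.1] 
clock: 10.77 eef_pos: [558.4, -79.9, 182.3] contact_force: [-0.0, 0.4, -0.4]
```

In the tool's units: 1 mm is 0.001, 0.2 mm is 0.0002.

```bash
q(){ grep -E "eef|contact|clock" | tr '\n' ' '; echo; }
echo '{"deltas": [[0, 0, 0, 0, 0.0002, 0.001, 0], [0, 0, 0, 0, 0, 0.001, 0], [0, 0, 0, 0, 0, 0, 0]]}' | python3 -m handwheel |q
echo '{"deltas": [[0, 0, 0, 0, 0, 0.001, 0], [0, 0, 0, 0, 0, 0, 0]]}' | python3 -m handwheel |q
echo '{"deltas": [[0, 0, 0, 0, 0, 0.001, 0], [0, 0, 0, 0, 0, 0, 0]]}' | python3 -m handwheel |q
echo '{"deltas": [[0, 0, 0, 0, 0, 0, 0]]}' | python3 -m handwheel |q
```

```text
clock: 11.02 eef_pos: [558.4, -79.7, 180.0] contact_force: [-0.1, 0.7, -0.4] 
clock: 11.18 eef_pos: [558.5, -79.7, 179.1] contact_force: [0.9, 0.0, -0.4] 
clock: 11.35 eef_pos: [558.6, -79.8, 178.2] contact_force: [-0.1, -0.4, -0.9] 
clock: 11.43 eef_pos: [558.6, -79.7, 178.2] contact_force: [1.1, -0.8, -1.5]
```

In the tool's units: 1 mm is 0.001.

```bash
q(){ grep -E "eef|contact|clock" | tr '\n' ' '; echo; }
echo '{"deltas": [[0, 0, 0, 0, 0, 0.001, 0], [0, 0, 0, 0, 0, 0, 0]]}' | python3 -m handwheel |q
echo '{"deltas": [[0, 0, 0, 0, 0, 0.001, 0], [0, 0, 0, 0, 0, 0, 0]]}' | python3 -m handwheel |q
echo '{"deltas": [[0, 0, 0, 0, 0, 0, 0]]}' | python3 -m handwheel |q
echo '{"deltas": [[0, 0, 0, 0, -0.0001, 0, 0], [0, 0, 0, 0, 0, 0, 0]]}' | python3 -m handwheel |q
echo '{"deltas": [[0, 0, 0, 0, 0, 0, 0]]}' | python3 -m handwheel |q
```

```text
clock: 11.6 eef_pos: [558.6, -79.8, 177.5] contact_force: [0.2, -0.7, 1.3] 
clock: 11.77 eef_pos: [558.8, -79.9, 176.7] contact_force: [-0.2, -1.0, 4.7] 
clock: 11.85 eef_pos: [558.8, -79.9, 176.7] contact_force: [-0.7, -0.3, 4.2] 
clock: 12.02 eef_pos: [558.8, -79.9, 176.7] contact_force: [-1.3, 0.3, 6.2] 
clock: 12.1 eef_pos: [558.8, -79.9, 176.7] contact_force: [-0.5, 0.1, 5.3]
```

Both plates now bear: the vertical force rose to about 6 N net and the lateral force is about zero. I'll ease the push slightly, then check with one last look.

```bash
q(){ grep -E "eef|tcp_rot|contact|clock|grasp" | tr '\n' ' '; echo; }
echo '{"deltas": [[0, 0, 0, 0, 0, -0.0002, 0], [0, 0, 0, 0, 0, 0, 0]]}' | python3 -m handwheel |q
echo '{"deltas": [[0, 0, 0, 0, 0, 0, 0], [0, 0, 0, 0, 0, 0, 0]]}' | python3 -m handwheel |q
echo '{"deltas": [[0, 0, 0, 0, 0, 0, 0], [0, 0, 0, 0, 0, 0, 0]]}' | python3 -m handwheel |q
python3 - <<'E'
from h import *
w=cams.grab_frame("wrist");a=cams.grab_frame("scene");b=cams.grab_frame("side")
o=np.zeros((600,800,3),np.uint8)
o[:,:400]=crop(w,230,100,330,250,4);o[:300,400:]=crop(a,200,100,300,175,4);o[300:,400:]=crop(b,230,150,330,225,4)
save("final",np.clip(255*(o/255.)**.7,0,255).astype(np.uint8))
E
```

```text
clock: 12.27 eef_pos: [558.7, -79.9, 176.7] tcp_rot: [3.141, 0.001, 2.601] contact_force: [-0.5, 1.0, 4.0] grasp_force: 59.4 
clock: 12.43 eef_pos: [558.7, -79.9, 176.7] tcp_rot: [3.141, 0.001, 2.601] contact_force: [-0.7, -0.3, 5.6] grasp_force: 59.5 
clock: 12.6 eef_pos: [558.7, -79.9, 176.7] tcp_rot: [3.141, 0.001, 2.601] contact_force: [-0.8, -1.2, 4.8] grasp_force: 59.5
```

View pics/final.png

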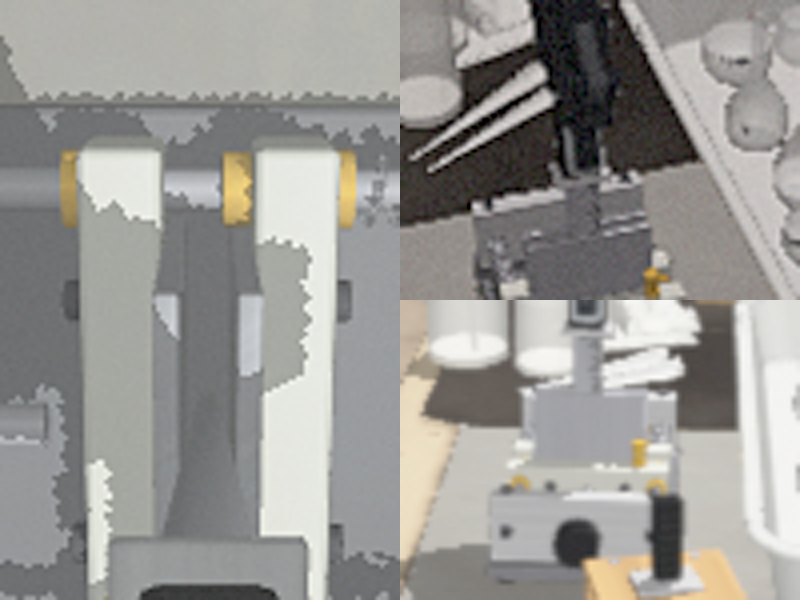

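In the final crop the wedge stands upright and centred, filling the gap between both plates. The force is steady at about 5-6 N net along the wedge with almost nothing sideways, and the slim gauge is still in the rack. I'll hand it in.

```bash
python3 -c "
from rig import r
print(r.sense()['contact_force']);print(r.sign_off())"
```

```text
[ 0.23226269 -0.1673213   4.77531622]
the job is handed in; nothing more can be done
None
```

I handed the job in with the bigger taper gauge held upright in the middle of the gap, bearing on both plates with about 6 N of net downward push; its depth puts the gap at roughly 9.3 mm. I could not check directly that the sprung plate stayed on its stops, but by the wedge's travel after contact it moved at most about 0.1 mm.

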